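Uncouple and hold up the hold-down arm of a bench shaker

TASK

The run is over and a colleague is about to take the tube block out of the bench shaker. Draw the upright latch knob straight out sideways from the coupler, against its spring, until you feel it come up against its stop; then, with the latch held back, lift the hold-down arm off its ball and raise the coupler at least 10 cm above where it sat. The arm has no stay, so finish while still holding it up there; do not force the arm up against a closed latch, and leave the tube block and the other things on the table where they are.

Things in the scene. Friction and masses are not known exactly. Their poses are not given: they have to be found in the camera images.
- shaker: light grey low bench shaker, 150 (x) x 350 (y) mm, fixed to the table; platform top at z = 53 mm. Origin: centre of its underside, on the table top. Axes: z up, -x towards its control panel, y along its length from the ball mount (at y = -130 mm) to the hinge clevis (at y = +130 mm). It stands turned about z by up to 0.45 rad; its control panel looks roughly at the robot
- hold_arm (a joint): hinge of the hold-down arm, rad: 0 = down, coupler seated on the ball (lower stop); grows as the coupler end is lifted, to 1.2; 0.4 lifts the coupler 10 cm. Arm and latch weigh 0.35 to 0.65 kg, hinge nearly free: let go, the arm falls back. With the latch home it has under 2 mm of play at the ball; with the latch held back it lifts freely
- hinge_pin (a point): axis of the arm's hinge pin, 108 mm above the table; the pin runs along the shaker's x axis, so the arm swings up in the shaker's y-z plane
- coupler_top (a point): centre of the top plate of the coupler, the dark steel cap 50 x 50 mm over the 30 mm ball at the free end of the arm; 260 mm from the hinge pin, 126 mm above the table when seated (a dome on it reaches 132 mm). A spring barrel of 20 mm diameter, top 121 mm above the table, sticks out of it towards the knob and ends 23 mm short of the knob
- latch_knob (a point): middle of the grip of the upright black latch knob: round, 16 mm diameter, grip from 122 to 153 mm above the table when seated (this point: 138 mm), 85 mm out from the coupler's centre towards the shaker's -x side. It stands on the latch slide, which the arm carries, so the arm can be lifted by the knob. Free space 55 mm round it, except the barrel and coupler on its +x side, which are lower
- latch (a joint): slide of the latch, m: 0 = home, its fork under the ball; grows as the knob is drawn out along the shaker's -x axis (sideways, square to the arm, level when the arm is down). Spring pulls back with 6 N at home rising to 11 N at the hard stop at 0.018. The fork is clear of the ball beyond about 0.013; let go, it springs home
- ball_mount: steel ball of 30 mm on a post on the shaker's platform, inside the coupler; its origin is at table height below the ball; ball centre 105 mm above the table
- tube_block: blue cooling block with micro tubes, 52 x 100 x 34 mm, loose on the shaker's platform under the arm's rubber pad, between low lips; origin at the centre of its underside. Bystander
- petri_a: stack of two petri dishes, 88 mm wide, 28 mm high together, in front of the shaker near its hinge end; origin under its centre. Bystander
- amber: brown dropper bottle, 39 mm wide, 89 mm tall, behind the shaker; origin under its centre. Bystander
- forceps: steel forceps, 127 mm long, lying flat in front of the shaker; origin under its centre. Bystander
- timer: small flat timer, 66 x 66 x 18 mm, to the right of the shaker; origin under its centre. Bystander
- jar: sample jar with blue lid, 56 mm wide, 72 mm tall, at the left; origin under its centre. Bystander

How it is judged (in metres and radians):
On the way, in this order (a step that is already met when the one before it is completed fails the run):
1. the latch is drawn out to its stop (at least 16 of 18 mm) with the arm still down on the ball (value of joint latch above 0.016 m and value of joint hold_arm below 0.03 rad), for 0.2 s.
2. the arm is lifted off the ball (value of joint hold_arm above 0.15 rad), for 0.1 s.
At the end, for the whole second after the job is handed in: The coupler is held by the robot's fingers (at least 1 N on the arm or its latch), at rest, at least 10 cm (5 mm tolerance) above its seated height, touching neither the ball nor the tube block; the tube block has moved less than 20 mm and the other listed things less than 30 mm (z of coupler_top in the frame of shaker above 0.2205 m and velocity of joint hold_arm between -0.1 and 0.1 rad/s and contact force between the fingers and hold_arm above 1 N and contact force between hold_arm and ball_mount below 0.1 N and contact force between hold_arm and tube_block below 0.1 N and distance of tube_block from where it was at the start of the episode below 0.02 m and distance of each of petri_a, amber, forceps, timer, jar from where it was at the start of the episode below 0.03 m); the arm keeps its last pose, push and grip.
It fails at once if the arm is forced up against the closed latch (more than 40 N between latch and ball) (contact force between hold_arm and ball_mount above 40 N).
It fails at once if the tube block is shifted by 20 mm or tipped (distance of tube_block from where it was at the start of the episode above 0.02 m or angle between tube_block's own z axis and vertical above 0.3 rad).
It fails at once if another thing on the table is shifted by 30 mm or more (distance of any of petri_a, amber, forceps, timer, jar from where it was at the start of the episode above 0.03 m).
It also fails if it takes over 42 s, if anything falls off the work surface, if the arm or the gripper's body presses on something with over 40 N, if the wrist force passes 120 N, or if a joint passes its speed limit or range.

ROBOT

A 6-joint arm with a two-finger parallel gripper is mounted at the origin on a cart in front of the work surface, level with it; the furniture and walls round the work are solid. World frame = base frame: x ahead of the robot, y to its left, z up, the work surface at z = 0. Lengths are in m, angles in degrees, forces in N, time in s.
With the tool pointing down it reaches from about 0.375 to 0.9 m from the base axis. Payload 3.1 kg.
Tool frame: the origin (TCP) lies midway between the tips of the shut fingers; the grasp point (between the pads) lies 19 mm behind it; z points along the fingers, y is the line along which they close (so a half turn about z gives the same grasp; the last joint's range is limited). The gripper opens to 87 mm and grips with 3 to 60 N. Pads are 19 mm wide; open, the fingers measure 117 mm over their backs; the gripper's body (75 mm by 190 mm) begins 51 mm behind the grasp point.
Start: joints at [59.674, 30.224, 82.088, -0, 67.689, -10.227], TCP at [0.215, 0.587, 0.185] pointing down, gripper open.
Joint ranges: [-176.69, 176.69], [-43.24, 126.21], [12.49, 139.97], [-82, 262], [0, 151.66], [-163.58, 163.58]. Speed limits (degrees/s): [159.86, 159.86, 180, 180, 180, 180].

INTERFACE

Orientations are given as a 3x3 rotation matrix whose columns are the frame's x, y, z axes.
In Python, from rig import bot, capture gives the robot as it stands.
- The arm moves only by the tool send_path, called after "Call:" as name([rows], argument=value, ...), one row to a line, values as JSON. Schema: {"type":"object","properties":{"deltas":{"type":"array","items":{"type":"object","properties":{"trans":{"type":"array","items":{"type":"number"},"minItems":3,"maxItems":3},"rotvec":{"type":"array","items":{"type":"number"},"minItems":3,"maxItems":3},"finger_gap":{"type":"number"}},"additionalProperties":false,"required":["finger_gap"]},"minItems":1,"maxItems":20},"only":{"type":"string"},"quiet":{"type":"boolean"},"lines":{"type":"string"}},"required":["deltas"],"additionalProperties":false}. deltas is a list of rows, 1 to 20 of them, each an object with the fields trans (a list: dx, dy, dz in shares of 0.75 m (1.0 is 0.75 m)), rotvec (a list: a rotation vector rx, ry, rz in shares of 180 degrees (1.0 is 180 degrees)), finger_gap (the opening from 0.0 (shut) to 1.0 (fully open)); a field left out counts as zero (the opening has to be given); each row is the pose to reach, as a shift and turn from the pose commanded when the call began, along the tool's axes at that moment; what a row does not reach only later rows make up. A row lasts 1/10 s, in which the tool goes at most 0.05 m and 8.59 degrees, less where a joint would pass 70% of its speed; a pose out of reach is approached as far as the arm can. The fingers move at their own pace and stop on an object; the grip force is fixed at half the most. Time passes only in rows, so rows that do not move let the fingers close. The tool returns the time, the measured TCP pose, the force, the opening and the grip force at its end. only (a regular expression) keeps the lines of the reply that match it, lines (a string "A,B") keeps lines A to B, and quiet returns only ok. Input that does not fit is refused with a message, and nothing moves.
- bot.read_state(): the state, without advancing time (a new reading comes with each control period).
- capture(name): name is "scene" or "side" or "wrist"; returns a dict with "color" (400x640x3 uint8, red, green, blue), "K" (3x3 intrinsics, pixels), "view" (4x4, takes a point from world to camera coordinates); the wrist camera has in their place "mount" (4x4, takes a point from camera to tool coordinates, whose origin is the TCP and whose axes are the flange's). Camera axes: x right, y up, looking along -z (the intrinsics and any distortion apply to the point x, -y, -z); pixel columns grow to the right and rows downward; lengths in m; the calibration is good to about 2 mm. The wrist camera is an equidistant fisheye: a pixel r from the principal point sees the ray r / f radians off the axis. A picture is of the moment at which its call begins: read the wrist's pose just before it. There is no depth.
- bot.hand_in(): hands the job in; it is judged then, once.
The state is a dict: "time_s": time; "joint_positions": joint angles; "qvel": joint speeds; "tau": joint torques, N m; "position": TCP position; "tcp_rot": TCP orientation; "force": force on the tool from outside, world axes, zero at the start; "moment": the same for the moment, N m; "opening": opening from 0.0 (shut) to 1.0 (fully open); "grasp_force": force on a finger pad.
Only numpy, scipy, OpenCV 4.12 (cv2) and the standard library are available. Lean on these libraries where they do the work, as an engineer would, in place of code of your own. Each camera call takes 0.05 s, during which the arm holds its last target. There are 200 camera calls.

## Working session

There is one attempt and no reset: what is moved stays moved. The work goes in short steps, Python scripts to look and compute and a tool call to move; the robot and the scene stay as the last step left them, time stands still between calls to the robot, and variables do not carry over. Pictures are saved under pics/ and viewed, at most 10 in all, crops included, and the job is handed in when it is done.

```bash
mkdir -p pics; ls; python3 - <<'E'
from rig import bot,capture
import cv2,numpy as np
s=bot.read_state();print(s)
for n in("scene","side"):
    c=capture(n);cv2.imwrite(f"pics/{n}0.png",c["color"][:,:,::-1]);np.savez(f"pics/{n}0.npz",**{k:np.array(v) for k,v in c.items()})
    print(n,{k:(np.round(v,4).tolist() if k!="color" else 0) for k,v in c.items()})
c=capture("wrist");print({k:v for k,v in c.items() if k!="color"})
E
```

```text
pics
{'time_s': 0.0, 'joint_positions': array([ 5.96748149e+01,  3.02779668e+01,  8.21568400e+01, -1.67415937e-03,
        6.76874479e+01, -1.02289484e+01]), 'qvel': array([-0.00173691, -0.02830525, -0.04095041,  0.03995194,  0.15865654,
       -0.03056233]), 'tau': array([ 9.03946457e-04, -4.40039062e+01, -1.76594514e+01,  6.33924454e-02,
        5.82376169e-02, -1.94509689e-04]), 'position': array([0.21433213, 0.5862397 , 0.1838799 ]), 'tcp_rot': array([[-9.39120458e-01,  3.43586457e-01, -1.05400959e-03],
       [ 3.43587893e-01,  9.39118692e-01, -1.85544071e-03],
       [ 3.52335803e-04, -2.10462726e-03, -9.99997723e-01]]), 'force': array([ 0.63571427, -0.18859933,  1.102707  ]), 'moment': array([-0.02929191,  0.0193621 , -0.03184922]), 'grasp_force': 0.0, 'opening': 0.997336720725536}
scene {'color': 0, 'K': [[375.3037, 0.0, 316.8735], [0.0, 375.3037, 200.8115], [0.0, 0.0, 1.0]], 'view': [[0.8196, -0.573, -0.0012, -0.4352], [0.4233, 0.6041, 0.6752, -0.3194], [-0.3861, -0.5539, 0.7376, -0.8891], [0.0, 0.0, 0.0, 1.0]]}
side {'color': 0, 'K': [[483.436, 0.0, 319.4567], [0.0, 483.436, 198.3088], [0.0, 0.0, 1.0]], 'view': [[0.9935, -0.1142, 0.0009, -0.5308], [0.0718, 0.6303, 0.773, -0.1179], [-0.0888, -0.7679, 0.6344, -1.7203], [0.0, 0.0, 0.0, 1.0]]}
{'K': array([[309.70691629,   0.        , 323.83577469],
       [  0.        , 309.70691629, 196.33838924],
       [  0.        ,   0.        ,   1.        ]]), 'mount': array([[ 1.62191187e-03,  9.65543899e-01,  2.60235180e-01,
         7.14091001e-02],
       [ 9.99998649e-01, -1.63517985e-03, -1.65510879e-04,
         3.12951572e-04],
       [ 2.65723303e-04,  2.60235097e-01, -9.65545247e-01,
        -1.99655068e-01],
       [ 0.00000000e+00,  0.00000000e+00,  0.00000000e+00,
         1.00000000e+00]])}
```

View pics/scene0.png

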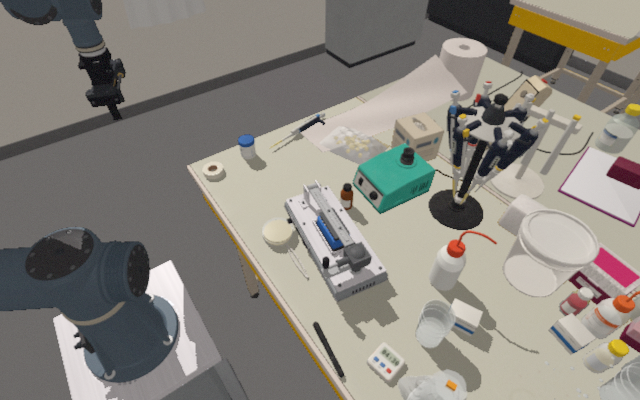

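View pics/side0.png

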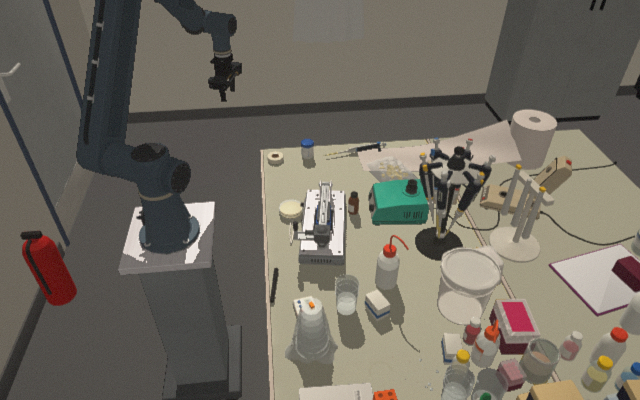

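The scene view shows the shaker with its coupler at about (353,256), the black knob at about (326,263) and the hinge at about (312,190). In the side view the shaker is at about (323,225). Next I enlarge both.

```bash
python3 - <<'E'
import cv2,numpy as np
a=cv2.imread("pics/scene0.png")[175:300,270:395];b=cv2.imread("pics/side0.png")[175:275,275:375]
cv2.imwrite("pics/crop.png",np.hstack([cv2.resize(a,(400,400),interpolation=2),cv2.resize(b,(400,400),interpolation=2)]))
E
```

```text
(no output)
```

View pics/crop.png

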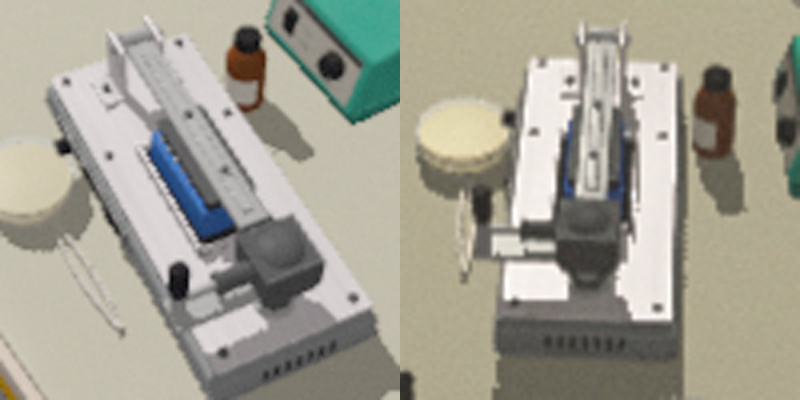

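Left (scene): knob at about (326,263), dome at about (359,250). Right (side): knob at about (295.5,226), dome at about (325,229). Four platform corner screws are visible in both views, so I can triangulate the knob, dome and screws.

```bash
cat > h.py <<'E'
import cv2,numpy as np
C={n:np.load(f"pics/{n}0.npz") for n in("scene","side")}
F=np.diag([1,-1,-1])
P={n:c["K"]@F@c["view"][:3] for n,c in C.items()}
def tri(a,b):
    X=cv2.triangulatePoints(P["scene"],P["side"],np.array(a,float).reshape(2,1),np.array(b,float).reshape(2,1))[:,0];X=X[:3]/X[3]
    e=[np.linalg.norm((p@np.r_[X,1])[:2]/(p@np.r_[X,1])[2]-q) for p,q in((P["scene"],a),(P["side"],b))]
    return X,max(e)
def plane(n,p,z):
    c=C[n];V=c["view"];o=-V[:3,:3].T@V[:3,3]
    d=V[:3,:3].T@F@np.linalg.inv(c["K"])@[*p,1];return o+d*(z-o[2])/d[2]
E
python3 - <<'E'
from h import *
s=lambda x,y:np.array([270+x/3.2-.34,175+y/3.2-.34]); d=lambda x,y:np.array([275+(x-400)/4-.38,175+y/4-.38])
# dark-blob centroid of knob
for n,(x0,y0,x1,y1) in {"scene":(319,254,333,272),"side":(291,219,300,233)}.items():
    g=C[n]["color"][y0:y1,x0:x1].max(2);m=g<60
    ys,xs=np.nonzero(m);print(n,len(xs),xs.mean()+x0,ys.mean()+y0,xs.min()+x0,xs.max()+x0,ys.min()+y0,ys.max()+y0)
for k,a,b in(("knob",s(179,282),d(482,205)),("dome",s(286,236),d(600,216)),("h-",s(67,82),d(540,62)),("h+",s(180,43),d(665,68)),("b+",s(353,297),d(658,307)),("b-",s(223,352),d(515,302))):
    X,e=tri(a,b);z={"knob":.138,"dome":.13}.get(k,.053)
    print(k,X.round(4),e.round(2),plane("scene",a,z).round(4),plane("side",b,z).round(4))
E
```

```text
scene 57 325.4561403508772 262.63157894736844 323 328 258 268
side 19 295.10526315789474 226.3684210526316 294 296 223 230
knob [ 0.4373 -0.1685  0.1363] 0.64 [ 0.438  -0.1684  0.138 ] [ 0.4365 -0.1712  0.138 ]
dome [ 0.5319 -0.1753  0.1217] 1.24 [ 0.5306 -0.1773  0.13  ] [ 0.5294 -0.1861  0.13  ]
h- [0.5097 0.1043 0.0606] 0.45 [0.5143 0.1117 0.053 ] [0.51   0.1128 0.053 ]
h+ [0.6256 0.0881 0.0562] 0.65 [0.6294 0.0926 0.053 ] [0.6255 0.0905 0.053 ]
b+ [ 0.5745 -0.2162  0.0533] 0.71 [ 0.5765 -0.2148  0.053 ] [ 0.5737 -0.2169  0.053 ]
b- [ 0.46   -0.1961  0.0523] 1.03 [ 0.4621 -0.1948  0.053 ] [ 0.4588 -0.1981  0.053 ]
```

Screws give a yaw of about -9.7°. The knob is at about (0.4375,-0.168,0.137), which agrees with the ball and shaker geometry. I'll pinch along the shaker's x axis so a pad pushes the knob outwards. First move is to a hover, going via the outside.

Units first: shifts go in shares of 0.75 m and turns go in shares of 180 degrees. So -0.632 m / 0.75 = -0.8427, -0.066 m / 0.75 = -0.088, 79.6 degrees / 180 = 0.4422.

Call:
send_path([
  {"trans":[-0.4493,-0.3133,-0.128],"rotvec":[0,0,0.2222],"finger_gap":0.5},
  {"trans":[-0.4493,-0.3133,-0.128],"rotvec":[0,0,0.2222],"finger_gap":0.5},
  {"trans":[-0.4493,-0.3133,-0.128],"rotvec":[0,0,0.2222],"finger_gap":0.5},
  {"trans":[-0.4493,-0.3133,-0.128],"rotvec":[0,0,0.2222],"finger_gap":0.5},
  {"trans":[-0.4493,-0.3133,-0.128],"rotvec":[0,0,0.2222],"finger_gap":0.5},
  {"trans":[-0.4493,-0.3133,-0.128],"rotvec":[0,0,0.2222],"finger_gap":0.5},
  {"trans":[-0.4493,-0.3133,-0.128],"rotvec":[0,0,0.2222],"finger_gap":0.5},
  {"trans":[-0.4493,-0.3133,-0.128],"rotvec":[0,0,0.2222],"finger_gap":0.5},
  {"trans":[-0.6253,-0.8427,-0.088],"rotvec":[0,0,0.4422],"finger_gap":0.5},
  {"trans":[-0.6253,-0.8427,-0.088],"rotvec":[0,0,0.4422],"finger_gap":0.5},
  {"trans":[-0.6253,-0.8427,-0.088],"rotvec":[0,0,0.4422],"finger_gap":0.5},
  {"trans":[-0.6253,-0.8427,-0.088],"rotvec":[0,0,0.4422],"finger_gap":0.5},
  {"trans":[-0.6253,-0.8427,-0.088],"rotvec":[0,0,0.4422],"finger_gap":0.5},
  {"trans":[-0.6253,-0.8427,-0.088],"rotvec":[0,0,0.4422],"finger_gap":0.5},
  {"trans":[-0.6253,-0.8427,-0.088],"rotvec":[0,0,0.4422],"finger_gap":0.5},
  {"trans":[-0.6253,-0.8427,-0.088],"rotvec":[0,0,0.4422],"finger_gap":0.5},
  {"trans":[-0.6253,-0.8427,-0.088],"rotvec":[0,0,0.4422],"finger_gap":0.5},
  {"trans":[-0.6253,-0.8427,-0.088],"rotvec":[0,0,0.4422],"finger_gap":0.5},
  {"trans":[-0.6253,-0.8427,-0.088],"rotvec":[0,0,0.4422],"finger_gap":0.5},
])

```text
time_s: 2.05
position: [0.4375, -0.168, 0.2504]
tcp_rot: [[0.171, 0.985, -0.001], [0.985, -0.171, 0.001], [0.001, -0.001, -1.0]]
force: [0.5, 0.2, 0.2]
opening: 0.501
grasp_force: 0.0
```

```bash
python3 - <<'E'
from rig import bot,capture
import cv2,numpy as np
s=bot.read_state();print(s["position"],s["tcp_rot"].round(4),s["joint_positions"].round(1),s["opening"],s["time_s"])
c=capture("wrist");np.savez("pics/w1.npz",p=s["position"],R=s["tcp_rot"],**{k:np.array(v) for k,v in c.items()})
cv2.imwrite("pics/w1.png",c["color"][:,:,::-1])
E
```

```text
[ 0.43745192 -0.16802381  0.25039445] [[ 0.1708  0.9853 -0.0011]
 [ 0.9853 -0.1708  0.0014]
 [ 0.0012 -0.0013 -1.    ]] [-34.7  13.3  98.7   0.   68.  -24.9] 0.5008535082216291 2.05
```

View pics/w1.png

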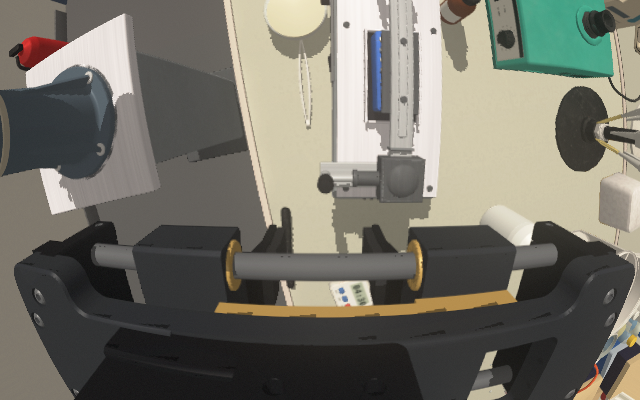

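The wrist view shows the knob top at about (325,183), between the fingers' columns, and the dome at about (402,180).

```bash
python3 - <<'E'
import numpy as np
from h import C,F
w=np.load("pics/w1.npz");M=w["mount"];K=w["K"];R=w["R"]
o=w["p"]+R@M[:3,3]
def ray(u,v):
    d=np.array([u-K[0,2],v-K[1,2]]);r=np.hypot(*d);t=r/K[0,0]
    return R@M[:3,:3]@F@np.r_[np.sin(t)*d/r,np.cos(t)]
g=w["color"][170:196,312:336].max(2);ys,xs=np.nonzero(g<60);print(len(xs),xs.mean()+312,ys.mean()+170)
def at(u,v,z):
    d=ray(u,v);return (o+d*(z-o[2])/d[2]).round(4)
print("cam",o.round(4))
print("knob",at(325,183,.153),"dome",at(402,179,.13))
# knob height: wrist ray x scene ray (nearest point), grip middle/top
c=C["scene"];V=c["view"];o2=-V[:3,:3].T@V[:3,3];d2=V[:3,:3].T@F@np.linalg.inv(c["K"])@[325.6,258.5,1]
d1=ray(325,183);t=np.linalg.lstsq(np.c_[d1,-d2],o2-o,rcond=None)[0];print("top two-view",(o+t[0]*d1).round(4),(o2+t[1]*d2).round(4))
for q in((347,25),(433,31),(430,188),(337,191)):print("screw",at(*q,.053))
E
```

```text
0 nan nan
cam [ 0.4495 -0.0979  0.4501]
knob [ 0.4391 -0.1633  0.153 ] dome [ 0.5209 -0.1777  0.13  ]
top two-view [ 0.4389 -0.1641  0.1492] [ 0.4403 -0.1649  0.1493]
screw [0.4983 0.0148 0.053 ]
screw [ 0.6116 -0.0041  0.053 ]
screw [ 0.5765 -0.2158  0.053 ]
screw [ 0.4494 -0.1986  0.053 ]<stdin>:8: RuntimeWarning: Mean of empty slice.
  ret = ret.dtype.type(ret / rcount)
```

Scaled: 0.124 m / 0.75 = 0.1653, 0.003 m / 0.75 = 0.004.

Call:
send_path([
  {"trans":[0.004,0.0013,0.0533],"finger_gap":0.5},
  {"trans":[0.004,0.0013,0.0933],"finger_gap":0.5},
  {"trans":[0.004,0.0013,0.1267],"finger_gap":0.5},
  {"trans":[0.004,0.0013,0.1467],"finger_gap":0.5},
  {"trans":[0.004,0.0013,0.1653],"finger_gap":0.5},
  {"trans":[0.004,0.0013,0.1653],"finger_gap":0.5},
  {"trans":[0.004,0.0013,0.1653],"finger_gap":0.5},
])

```text
time_s: 2.8
position: [0.4396, -0.1637, 0.1271]
tcp_rot: [[0.167, 0.986, -0.0], [0.986, -0.167, 0.0], [0.0, -0.0, -1.0]]
force: [0.3, -0.5, -0.1]
opening: 0.498
grasp_force: 0.0
```

Call:
send_path([
  {"finger_gap":0},
  {"finger_gap":0},
  {"finger_gap":0},
  {"finger_gap":0},
  {"finger_gap":0},
  {"finger_gap":0},
  {"finger_gap":0},
  {"finger_gap":0},
])

```text
time_s: 3.6
position: [0.4395, -0.165, 0.1268]
tcp_rot: [[0.169, 0.986, -0.0], [0.986, -0.169, 0.0], [0.0, -0.0, -1.0]]
force: [-0.6, -1.0, 0.1]
opening: 0.009
grasp_force: 0.0
```

```bash
python3 - <<'E'
from rig import bot,capture
import cv2
c=capture("wrist");cv2.imwrite("pics/w2.png",c["color"][:,:,::-1])
E
```

```text
(no output)
```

View pics/w2.png

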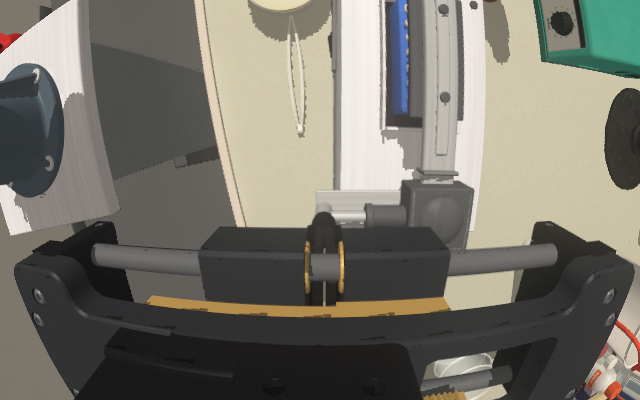

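The fingers shut on nothing: the knob at about (324,212) stands further towards the hinge than the fingers. I'll open, back up, and measure properly.

Scaled: -0.06 m / 0.75 = -0.08.

Call:
send_path([
  {"finger_gap":0.5},
  {"finger_gap":0.5},
  {"finger_gap":0.5},
  {"finger_gap":0.5},
  {"trans":[-0.08,0,-0.08],"finger_gap":0.5},
  {"trans":[-0.08,0,-0.08],"finger_gap":0.5},
  {"trans":[-0.08,0,-0.08],"finger_gap":0.5},
])

```text
time_s: 4.35
position: [0.432, -0.2289, 0.1902]
tcp_rot: [[0.171, 0.985, 0.007], [0.985, -0.171, -0.007], [-0.006, 0.008, -1.0]]
force: [0.6, -0.4, 0.4]
opening: 0.481
grasp_force: 0.0
```

```bash
python3 - <<'E'
from rig import bot,capture
import cv2,numpy as np
s=bot.read_state()
c=capture("wrist");np.savez("pics/w3.npz",p=s["position"],R=s["tcp_rot"],**{k:np.array(v) for k,v in c.items()})
a=cv2.imread("pics/w1.png")[140:220,280:440];b=c["color"][110:260,260:480,::-1]; a2=cv2.imread("pics/w2.png")[160:260,260:480]
cv2.imwrite("pics/crop3.png",np.vstack([cv2.resize(x,(560,h),interpolation=2) for x,h in((a,280),(b,316))]))
E
```

```text
(no output)
```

View pics/crop3.png

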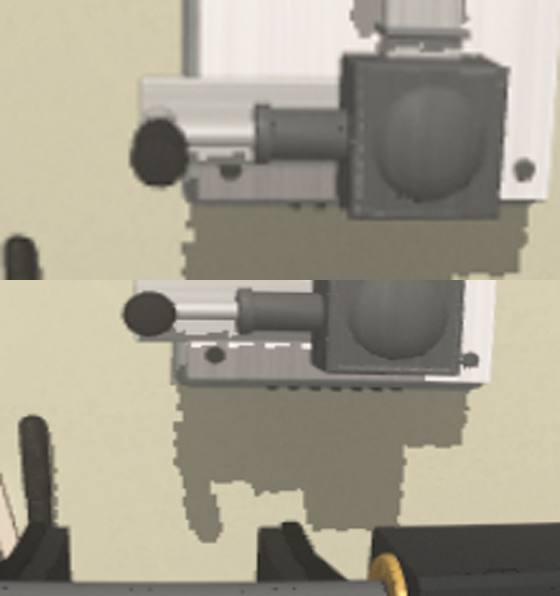

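The enlarged views give the knob top at (325.7,183.4) in the first wrist picture and (318.5,125.7) in this one. I'll triangulate those two and also take a settled picture.

```bash
cat >> h.py <<'E'
def cam(f):
    w=np.load(f);M=w["mount"];return w["p"]+w["R"]@M[:3,3],w["R"]@M[:3,:3]@F,w["K"]
def ray(c,u,v):
    o,B,K=c;d=np.array([u-K[0,2],v-K[1,2]]);r=np.hypot(*d);t=r/K[0,0]
    return o,B@np.r_[np.sin(t)*d/r,np.cos(t)]
def meet(r1,r2):
    (a,d),(b,e)=r1,r2;t=np.linalg.lstsq(np.c_[d,-e],b-a,rcond=None)[0]
    p,q=a+t[0]*d,b+t[1]*e;return ((p+q)/2).round(4),np.linalg.norm(p-q).round(4)
def proj(c,X):
    o,B,K=c;v=B.T@(np.asarray(X)-o);t=np.arctan2(np.hypot(*v[:2]),v[2]);return K[:2,2]+K[0,0]*t*v[:2]/np.hypot(*v[:2])
def fixed(n,u,v):
    c=C[n];V=c["view"];return -V[:3,:3].T@V[:3,3],V[:3,:3].T@F@np.linalg.inv(c["K"])@[u,v,1]
E
python3 - <<'E'
from rig import bot,capture
from h import *
s=bot.read_state();c=capture("wrist");np.savez("pics/w4.npz",p=s["position"],R=s["tcp_rot"],**{k:np.array(v) for k,v in c.items()})
print(s["position"],s["tcp_rot"][:,2])
w1,w3,w4=[cam(f"pics/w{i}.npz") for i in(1,3,4)]
print("w1w3",meet(ray(w1,325.7,183.4),ray(w3,318.5,125.7)))
g=c["color"][100:150,300:335].max(2);m=(g<75).astype(np.uint8)
n,l,st,ce=cv2.connectedComponentsWithStats(m);print(st.tolist(),ce+[300,100])
k=np.argmax(st[1:,4])+1;u,v=ce[k]+[300,100]
print("w1w4",meet(ray(w1,325.7,183.4),ray(w4,u,v)))
for n,p in(("scene",(325.6,258.5)),("side",(295.3,223))):print(n,meet(ray(w4,u,v),fixed(n,*p)),meet(ray(w1,325.7,183.4),fixed(n,*p)))
print("tcp px in w1",proj(w1,np.load("pics/w1.npz")["p"]))
E
```

```text
[ 0.43042062 -0.22610767  0.18827463] [ 0.00351712 -0.0028285  -0.99998981]
w1w3 (array([ 0.4389, -0.167 ,  0.1386]), np.float64(0.0007))
[[0, 0, 35, 50, 1535], [12, 20, 20, 20, 215]] [[316.33876221 123.59153094]
 [321.72093023 130.98604651]]
w1w4 (array([ 0.4387, -0.169 ,  0.1295]), np.float64(0.0004))
scene (array([ 0.4386, -0.1675,  0.154 ]), np.float64(0.0005)) (array([ 0.4399, -0.1648,  0.1495]), np.float64(0.0008))
side (array([ 0.4381, -0.168 ,  0.1473]), np.float64(0.0011)) (array([ 0.4386, -0.1655,  0.145 ]), np.float64(0.0017))
tcp px in w1 [324.19343212 221.06354239]
```

```bash
python3 - <<'E'
from h import *
a=cv2.imread("pics/w2.png")[170:310,240:420]
M=np.load("pics/w1.npz");R=np.array([[.169,.986,0],[.986,-.169,0],[0,0,-1]]);c=(np.array([.4395,-.165,.1268])+R@M["mount"][:3,3],R@M["mount"][:3,:3]@F,M["K"])
for X in((.4387,-.167,.153),(.4387,-.167,.122),(.4387,-.167,.11),(.4395,-.165,.1268)):print(X,proj(c,X))
w4=cam("pics/w4.npz");print(proj(w4,(.4387,-.167,.153)),proj(w4,(.4387,-.167,.122)))
b=np.load("pics/w4.npz")["color"][100:240,240:420,::-1]
cv2.imwrite("pics/crop5.png",np.hstack([cv2.resize(x,(400,311),interpolation=2) for x in(a,b)]))
E
```

```text
(0.4387, -0.167, 0.153) [323.49426318 238.91363691]
(0.4387, -0.167, 0.122) [323.53629348 221.66089907]
(0.4387, -0.167, 0.11) [323.54979881 216.15964276]
(0.4395, -0.165, 0.1268) [324.19369428 221.13783541]
[321.52506068 130.07957231] [321.64611652 128.21640018]
```

View pics/crop5.png

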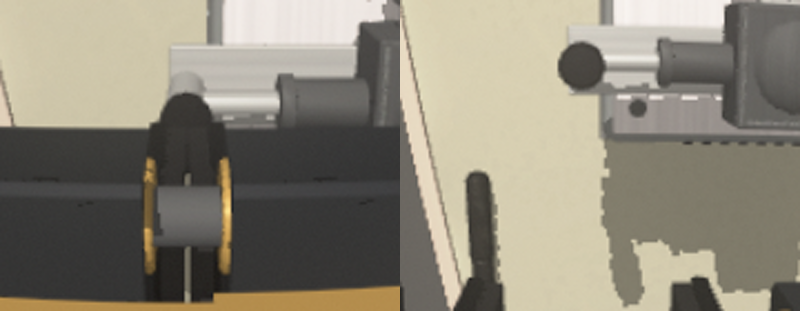

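```bash
python3 - <<'E'
from h import *
w=np.load("pics/w1.npz");M=w["mount"];c=(M[:3,3],M[:3,:3]@F,w["K"])
for h in(0,-.01,-.02,-.03,-.04):
    print(h,[proj(c,(x,y,h)).round(0).tolist() for x in(.0095,-.0095) for y in(.022,-.022)])
a=cv2.imread("pics/w1.png")[205:305,225:425]
from rig import bot,capture
b=capture("side")["color"][:,:,::-1];cv2.imwrite("pics/side2.png",b);b=b[110:230,230:350]
cv2.imwrite("pics/crop6.png",np.hstack([cv2.resize(a,(480,240),interpolation=2),cv2.resize(b,(240,240),interpolation=2)]))
E
```

```text
0 [[357.0, 208.0], [292.0, 208.0], [356.0, 234.0], [293.0, 234.0]]
-0.01 [[358.0, 212.0], [290.0, 212.0], [357.0, 239.0], [291.0, 239.0]]
-0.02 [[360.0, 217.0], [289.0, 217.0], [359.0, 246.0], [290.0, 245.0]]
-0.03 [[362.0, 223.0], [287.0, 223.0], [360.0, 252.0], [288.0, 252.0]]
-0.04 [[364.0, 229.0], [285.0, 229.0], [362.0, 260.0], [286.0, 260.0]]
```

View pics/crop6.png

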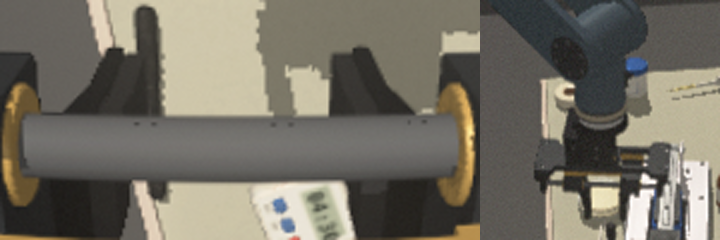

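The picture explains the miss. The finger tips show at row 226 instead of 208, so they sit about 35 mm higher than the nominal TCP and shut above the knob. I'll go back over the knob, lower in steps, and check the force.

Scaled: 0.082 m / 0.75 = 0.1093, 0.06 m / 0.75 = 0.08.

Call:
send_path([
  {"trans":[0.078,-0.0007,0.04],"finger_gap":0.4},
  {"trans":[0.078,-0.0007,0.0667],"finger_gap":0.4},
  {"trans":[0.078,-0.0007,0.0667],"finger_gap":0.4},
  {"trans":[0.078,-0.0007,0.08],"finger_gap":0.4},
  {"trans":[0.078,-0.0007,0.0933],"finger_gap":0.4},
  {"trans":[0.078,-0.0007,0.104],"finger_gap":0.4},
  {"trans":[0.078,-0.0007,0.1093],"finger_gap":0.4},
  {"trans":[0.078,-0.0007,0.1093],"finger_gap":0.4},
])

```text
time_s: 5.3
position: [0.4385, -0.1667, 0.1044]
tcp_rot: [[0.169, 0.986, -0.001], [0.986, -0.169, 0.0], [0.0, -0.001, -1.0]]
force: [-0.6, 0.0, -0.0]
opening: 0.4
grasp_force: 0.0
```

Call:
send_path([
  {"finger_gap":0},
  {"finger_gap":0},
  {"finger_gap":0},
  {"finger_gap":0},
  {"finger_gap":0},
  {"finger_gap":0},
])

```text
time_s: 5.9
position: [0.4389, -0.1665, 0.1051]
tcp_rot: [[0.168, 0.986, 0.0], [0.986, -0.168, -0.0], [-0.0, 0.0, -1.0]]
force: [-0.0, -0.2, 1.8]
opening: 0.168
grasp_force: 30.0
```

The knob is caught, but only by the tips. I'll open slightly, go 9 mm deeper and grip again.

Scaled: 0.009 m / 0.75 = 0.012, 0.006 m / 0.75 = 0.008.

Call:
send_path([
  {"finger_gap":0.35},
  {"finger_gap":0.35},
  {"finger_gap":0.35},
  {"trans":[0,0,0.004],"finger_gap":0.35},
  {"trans":[0,0,0.008],"finger_gap":0.35},
  {"trans":[0,0,0.012],"finger_gap":0.35},
  {"trans":[0,0,0.012],"finger_gap":0.35},
])

```text
time_s: 6.6
position: [0.4384, -0.1661, 0.0953]
tcp_rot: [[0.169, 0.986, -0.001], [0.986, -0.169, 0.001], [0.001, -0.001, -1.0]]
force: [-0.5, -0.8, -0.1]
opening: 0.351
grasp_force: 0.0
```

Call:
send_path([
  {"finger_gap":0},
  {"finger_gap":0},
  {"finger_gap":0},
  {"finger_gap":0},
  {"finger_gap":0},
  {"finger_gap":0},
])

```text
time_s: 7.2
position: [0.4389, -0.1664, 0.0959]
tcp_rot: [[0.168, 0.986, 0.0], [0.986, -0.168, -0.0], [-0.0, 0.0, -1.0]]
force: [0.4, -0.1, 0.2]
opening: 0.17
grasp_force: 30.0
```

Firm grip. Now I draw out along tool -y in steps, watching the force.

Scaled: -0.008 m / 0.75 = -0.0107, -0.004 m / 0.75 = -0.0053.

Call:
send_path([
  {"trans":[0,-0.0053,0],"finger_gap":0},
  {"trans":[0,-0.0107,0],"finger_gap":0},
  {"trans":[0,-0.0107,0],"finger_gap":0},
  {"trans":[0,-0.0107,0],"finger_gap":0},
])

```text
time_s: 7.6
position: [0.4343, -0.1658, 0.0963]
tcp_rot: [[0.17, 0.985, 0.007], [0.985, -0.17, -0.002], [-0.001, 0.008, -1.0]]
force: [8.4, 2.6, -3.4]
opening: 0.174
grasp_force: 30.0
```

Call:
send_path([
  {"trans":[0,-0.0053,0],"finger_gap":0},
  {"trans":[0,-0.0093,0],"finger_gap":0},
  {"trans":[0,-0.0093,0],"finger_gap":0},
  {"trans":[0,-0.0093,0],"finger_gap":0},
])

```text
time_s: 8.0
position: [0.4285, -0.1648, 0.0965]
tcp_rot: [[0.171, 0.985, 0.009], [0.985, -0.171, -0.002], [-0.001, 0.01, -1.0]]
force: [9.5, 3.8, -4.4]
opening: 0.173
grasp_force: 30.0
```

Call:
send_path([
  {"trans":[0,-0.0027,0],"finger_gap":0},
  {"trans":[0,-0.0027,0],"finger_gap":0},
  {"trans":[0,-0.0027,0],"finger_gap":0},
])

```text
time_s: 8.3
position: [0.4268, -0.1645, 0.0965]
tcp_rot: [[0.171, 0.985, 0.01], [0.985, -0.171, -0.002], [-0.001, 0.01, -1.0]]
force: [9.8, 3.5, -3.3]
opening: 0.174
grasp_force: 30.0
```

Scaled: -0.005 m / 0.75 = -0.0067, -0.003 m / 0.75 = -0.004.

Call:
send_path([
  {"trans":[0,-0.004,0],"finger_gap":0},
  {"trans":[0,-0.0067,0],"finger_gap":0},
  {"trans":[0,-0.0067,0],"finger_gap":0},
  {"trans":[0,-0.0067,0],"finger_gap":0},
])

```text
time_s: 8.7
position: [0.4225, -0.1639, 0.0967]
tcp_rot: [[0.171, 0.985, 0.011], [0.985, -0.171, -0.003], [-0.001, 0.011, -1.0]]
force: [12.0, 4.6, -3.3]
opening: 0.171
grasp_force: 30.0
```

Call:
send_path([
  {"trans":[0,-0.0027,0],"finger_gap":0},
  {"trans":[0,-0.0027,0],"finger_gap":0},
  {"trans":[0,-0.0027,0],"finger_gap":0},
])

```text
time_s: 9.0
position: [0.4215, -0.1637, 0.0968]
tcp_rot: [[0.171, 0.985, 0.013], [0.985, -0.171, -0.003], [-0.001, 0.013, -1.0]]
force: [13.9, 4.8, -4.3]
opening: 0.17
grasp_force: 30.0
```

Call:
send_path([
  {"trans":[0,-0.0027,0],"finger_gap":0},
  {"trans":[0,-0.0027,0],"finger_gap":0},
  {"trans":[0,-0.0027,0],"finger_gap":0},
])

```text
time_s: 9.3
position: [0.4216, -0.1638, 0.0972]
tcp_rot: [[0.173, 0.985, 0.017], [0.985, -0.173, -0.004], [-0.001, 0.018, -1.0]]
force: [17.7, 6.5, -3.9]
opening: 0.173
grasp_force: 30.1
```

The stop is reached: the knob has travelled about 17.5 mm, no longer moves, and the force has risen to about 18 N. I hold briefly, then lift on the arc about the hinge, tilting along with the arm.

Scaled: -0.0272 m / 0.75 = -0.0363, -0.0204 m / 0.75 = -0.0272, -1.5 degrees / 180 = -0.0083.

Call:
send_path([
  {"trans":[0,-0.0013,0],"finger_gap":0},
  {"trans":[0,-0.0013,0],"finger_gap":0},
  {"trans":[0,-0.0013,0],"finger_gap":0},
  {"trans":[0,-0.0013,-0.0091],"rotvec":[0,-0.0083,0],"finger_gap":0},
  {"trans":[0,-0.0013,-0.0181],"rotvec":[0,-0.0167,0],"finger_gap":0},
  {"trans":[0,-0.0013,-0.0272],"rotvec":[0,-0.025,0],"finger_gap":0},
  {"trans":[0.0004,-0.0013,-0.0363],"rotvec":[0,-0.0333,0],"finger_gap":0},
  {"trans":[0.0004,-0.0013,-0.0363],"rotvec":[0,-0.0333,0],"finger_gap":0},
])

```text
time_s: 10.1
position: [0.4218, -0.1632, 0.1254]
tcp_rot: [[0.17, 0.986, 0.003], [0.98, -0.168, -0.109], [-0.107, 0.021, -0.994]]
force: [16.6, 3.4, -4.7]
opening: 0.172
grasp_force: 30.1
```

Scaled: -0.1067 m / 0.75 = -0.1423, -0.0939 m / 0.75 = -0.1252, -24 degrees / 180 = -0.1333.

Call:
send_path([
  {"trans":[0,0,-0.0181],"rotvec":[0,-0.0167,0],"finger_gap":0},
  {"trans":[0.0004,0,-0.0363],"rotvec":[0,-0.0333,0],"finger_gap":0},
  {"trans":[0.002,0,-0.0544],"rotvec":[0,-0.05,0],"finger_gap":0},
  {"trans":[0.0045,0,-0.0724],"rotvec":[0,-0.0667,0],"finger_gap":0},
  {"trans":[0.008,0,-0.0903],"rotvec":[0,-0.0833,0],"finger_gap":0},
  {"trans":[0.0124,0,-0.1079],"rotvec":[0,-0.1,0],"finger_gap":0},
  {"trans":[0.0177,0,-0.1252],"rotvec":[0,-0.1167,0],"finger_gap":0},
  {"trans":[0.024,0,-0.1423],"rotvec":[0,-0.1333,0],"finger_gap":0},
  {"trans":[0.024,0,-0.1423],"rotvec":[0,-0.1333,0],"finger_gap":0},
  {"trans":[0.024,0,-0.1423],"rotvec":[0,-0.1333,0],"finger_gap":0},
  {"trans":[0.024,0,-0.1423],"rotvec":[0,-0.1333,0],"finger_gap":0},
  {"trans":[0.024,0,-0.1423],"rotvec":[0,-0.1333,0],"finger_gap":0},
])

```text
time_s: 11.3
position: [0.4269, -0.1337, 0.2291]
tcp_rot: [[0.148, 0.987, -0.064], [0.854, -0.16, -0.494], [-0.498, 0.019, -0.867]]
force: [15.0, -2.1, -2.8]
opening: 0.175
grasp_force: 30.1
```

```bash
python3 - <<'E'
from rig import bot,capture
import cv2,numpy as np
s=bot.read_state();print(s["qvel"].round(2),s["joint_positions"].round(1))
a=capture("scene")["color"][150:310,250:410,::-1];b=capture("side")["color"][140:270,255:385,::-1]
cv2.imwrite("pics/end.png",np.hstack([cv2.resize(x,(400,400),interpolation=2) for x in(a,b)]))
E
```

```text
[-0.17  0.04  0.07  0.07 -0.19 -0.02] [ -9.7  16.9 106.3 -34.9  60.5  18.4]
```

View pics/end.png

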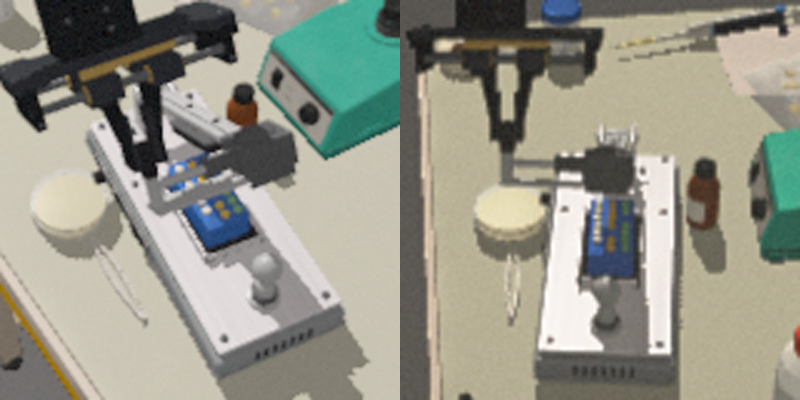

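The ball stands bare, the coupler is raised with the knob in the fingers, and the tube block and other things are undisturbed. The tool tilt of 30° matches a lift of about 13 cm. I let it settle and hand in.

Call:
send_path([
  {"finger_gap":0},
  {"finger_gap":0},
  {"finger_gap":0},
  {"finger_gap":0},
  {"finger_gap":0},
])

```text
time_s: 11.9
position: [0.4269, -0.1338, 0.229]
tcp_rot: [[0.149, 0.987, -0.064], [0.854, -0.161, -0.494], [-0.498, 0.019, -0.867]]
force: [14.5, -0.9, -2.8]
opening: 0.175
grasp_force: 30.1
```

```bash
python3 -c "
from rig import bot
print(bot.hand_in())"
```

```text
the job is handed in; nothing more can be done
None
```

I drew the latch out to its stop, lifted the arm off its ball and handed the job in at 11.9 s, with the coupler held still about 13 cm above its seat and nothing else visibly moved; the first grasp closed above the knob and had to be redone lower, and the hand-in gave no verdict.

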